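# Switch the vial sorter to its other chute and feed the vials

### The arm

A 6-joint arm with a two-finger parallel gripper is mounted at the origin on the work surface. World frame = base frame: x ahead of the robot, y to its left, z up, the work surface at z = 0. Lengths are in m, angles in degrees, forces in N, time in s.
With the tool pointing down it reaches from about 0.3 to 0.75 m from the base axis. Payload 8.5 kg.
Tool frame: the origin (TCP) lies on the mounting face of the last link; the fingertips stand 173 mm ahead of it and the grasp point (between the pads) lies 155 mm ahead of it (env.tips_ahead is the distance from the TCP to the fingertips, in m); z points along the fingers, x is the direction in which the jaws open and shut, and the axes are right-handed (so a half turn about z gives the same grasp; the last joint's range is limited). The gripper opens to 85 mm and grips with 20 to 120 N. Pads are 22 mm wide; open, the fingers measure 114 mm over their backs; the gripper's body (76 mm by 85 mm) begins 54 mm behind the grasp point. The pads swing forward as they close: fully open they stand 13 mm farther back than shut.
Start: joints at [-76.45, 21.807, 74.336, -0, 83.858, -12.336], TCP at [0.24, -0.495, 0.405] pointing down, gripper open.
Joint ranges: [-178.18, 178.18], [-50.72, 133.34], [12.68, 142.11], [-81.47, 261.47], [9.98, 163.14], [-165.26, 165.26]. Speed limits (degrees/s): [136.94, 136.94, 180, 180, 180, 180].

### API

Orientations are given as a 3x3 rotation matrix whose columns are the frame's x, y, z axes.
In Python, from rig import env gives the robot as it stands. The module is installed in compiled form; this text tells all that it offers.
- The arm moves only by the tool step_arm, never from a script. Its argument "increments" is a list of rows, each an object of numbers: "x", "y", "z": the shift along the tool's x, y, z in cm; "wx", "wy", "wz": the turn, a rotation vector about the tool's x, y, z in rad; "gripper": the finger opening in cm, from 0 to 8.54. A call has 1 to 20 rows; each row shifts and turns the commanded pose from where the row before left it, along the tool's axes as they then stand; what a row does not reach is not made up. A row lasts 1/10 s, in which the tool goes at most 50 mm and 8.59 degrees, less where a joint would pass 70% of its speed; a pose out of reach is approached as far as the arm can. A call with a gripper value outside its range is refused whole. The fingers move at their own pace and stop on an object; "newtons" is the grip in N (left out, the last holds). Time passes only in rows, so rows that do not move let the fingers close. It gives the time, the measured TCP pose, the force and the opening at its end, in the units of the state.
- env.observe(): the state, without advancing time (a new reading comes with each control period).
- env.get_image(name): name is "side" or "top" or "wrist"; returns a dict with "color" (480x640x3 uint8, blue, green, red), "camera_matrix" (3x3 intrinsics, pixels), "rvec" (rotation vector, rad) and "tvec" (3), from world to camera coordinates, as OpenCV has them. Camera axes: x right, y down, z forward; pixel columns grow to the right and rows downward; lengths in m; the calibration is good to about 2 mm. A picture is of the moment at which its call begins. There is no depth.
- env.close_job(): hands the job in, once; it reports no verdict.
The state is a dict: "time_s": time; "q": joint angles; "qvel": joint speeds; "joint_efforts": joint torques, N m; "position": TCP position; "tool_rot": TCP orientation; "ft_force": force on the tool from outside, world axes, zero at the start; "wrist_torque": the same for the moment, N m; "grip_width": finger opening in m.
Only numpy, scipy, OpenCV 4.12 (cv2) and the standard library are available. Lean on these libraries where they do the work, as an engineer would, in place of code of your own. Each camera call takes 0.05 s, during which the arm holds its last target. There are 200 camera calls.

### The job

On the vial sorter, rock the blue seesaw gate fully over its pivot by pressing down its high end (there is a red tab for this), so that it slopes to the chute on the open side (the one not under the feed shelf); then push the orange paddle along the shelf so that all three waiting vials roll down that chute into the dish below it. Leave the gate set that way. Do not touch or lift the vials themselves, and leave the dishes and everything else on the table where they are.

Things in the scene. Friction and masses are not known exactly. Their poses are not given: they have to be found in the camera images.
- sorter: The sorter stand, fixed to the table. Origin: on the table under the gate's pivot, which is 125 mm up. Axes: z up, +y from the feed shelf towards the open side, x parallel to the pivot, -x towards the robot. Grey base plate 170 (x) x 210 (y) mm. A steel chute leads down from each end of the gate (y = 90 to 158 mm and -90 to -158 mm) to a dish; the vials belong in the dish on the +y side.
- shelf_edge (a point): Middle of the feed shelf's edge, 20 mm to -y of the pivot, 180 mm above the table. The shelf is an aluminium channel 78 mm wide (x) with clear side walls 23 mm high that reaches from here 155 mm to -y; it slopes 2 degrees, the edge being its highest part, so the vials lean back on the paddle.
- open_dish (a point): Point on the table under the open-side chute, 220 mm to the sorter's +y: the centre of the dish where the vials must end.
- gate (a joint): Seesaw gate, a blue trough 80 mm wide (x), 176 mm long (y), walls 16 mm high. rad: -0.30 to -0.24 at the start (+y end high, slopes to the chute under the shelf), 0 level, +0.3 at its stop (slopes to the open +y chute). A steel tumble weight (ball 60 mm above the pivot, 54 mm to its -x side) makes it fall to either side of level. About 0.5 to 1 N at the tab rocks it.
- gate_tab (a point): Centre of the top face of the red press tab, 46 (x) x 34 (y) x 6 mm thick, which sticks out of the gate's wall towards the robot near the open end: 64 mm to -x and 71 mm to +y of the pivot (gate level). Press it down from above: it goes down about 42 mm, from about 146 to 104 mm above the table, when the gate rocks from -0.3 to +0.3.
- paddle (a joint): Feed paddle, an upright orange plate 66 (x) x 8 (y) x 60 mm high on the shelf, sliding along the sorter's +y. m: 0 to 0.018 at the start, stop at 0.114. The last vial drops off the edge only at about 0.110, so push to the stop, slowly (a quick shove can skew a vial). Friction 1.5 N; it stays where it is left. The vials roll against its +y face.
- paddle_back (a point): On the paddle's back (-y) face, on its middle line, 46 mm above the shelf floor (14 mm under the paddle's upper edge; 222 to 226 mm above the table). Push here towards the sorter's +y; the space behind it is free and above the shelf's side walls.
- vial0: Closed amber sample vial, green cap, 18 mm diameter, 70 mm long, 28 g, lying along the sorter's x on the shelf. Origin: its middle, on its axis.
- vial1: The same, yellow cap. Origin: its middle.
- vial2: The same, white cap; the nearest to the shelf's edge. Origin: its middle.
- dish_steel: Loose open steel dish, 110 (x) x 130 (y) x 48 mm high, walls 3 mm, under one chute or the other. Origin: centre of its underside.
- dish_green: Loose open green plastic dish of the same size, under the other chute. Origin: centre of its underside.
- disinfectant: Blue bottle with white pump, 75 x 100 mm, 219 mm high. Leave alone. Origin: centre of underside.
- dropper1: White dropper bottle with white cap, 28 mm diameter, 58 mm high, in front of the sorter (robot side). Leave alone. Origin: centre of underside.
- dropper2: The same with a red cap. Leave alone.
- bowl: Steel bowl, 120 mm diameter, 45 mm high. Leave alone. Origin: centre of underside.
- jar: Amber jar, 60 mm diameter, 75 mm high. Leave alone. Origin: centre of underside.
- spatula: Spatula lying flat, 170 mm long. Leave alone. Origin: near its middle.
Mind the look-alikes: they are no part of the job. What is shaped like the vial2 but pink is not meant.

How it is judged (in metres and radians):
On the way, in this order (a step that is already met when the one before it is completed fails the run):
1. the gate has been rocked fully over to the open side while all three vials still wait on the shelf (value of joint gate above 0.24 rad and z of each of vial0, vial1, vial2 in the frame of sorter above 0.17 m), for 0.2 s.
2. the paddle has been pushed along the shelf to feed the vials (value of joint paddle above 0.085 m), for 0.05 s.
At the end, for the whole second after the job is handed in: All three vials lie at rest (under 0.05 m/s) in the dish below the open-side chute (between 150 and 300 mm to the sorter's +y, within 65 mm of its middle line, centres under 47 mm high), and the gate still slopes to that side (joint above 0.24 rad) (y of vial0 in the frame of sorter between 0.15 and 0.3 m and x of vial0 in the frame of sorter between -0.065 and 0.065 m and height (world z) of each of vial0, vial1, vial2 below 0.047 m and linear speed of each of vial0, vial1, vial2 below 0.05 m/s and y of vial1 in the frame of sorter between 0.15 and 0.3 m and x of vial1 in the frame of sorter between -0.065 and 0.065 m and y of vial2 in the frame of sorter between 0.15 and 0.3 m and x of vial2 in the frame of sorter between -0.065 and 0.065 m and value of joint gate above 0.24 rad); the robot touches nothing.
It fails at once if the robot touches a vial (contact force between any of the fingers, the arm and vial0 above 0.3 N or contact force between any of the fingers, the arm and vial1 above 0.3 N or contact force between any of the fingers, the arm and vial2 above 0.3 N).
It fails at once if a vial is lifted off the shelf (height (world z) of any of vial0, vial1, vial2 above 0.215 m).
It fails at once if a dish is pushed away or lifted (more than 25 mm) (distance of any of dish_steel, dish_green from where it was at the start of the episode above 0.025 m).
It fails at once if another thing on the table is moved by more than 30 mm or tipped over (distance of any of disinfectant, dropper1, dropper2, bowl, jar, spatula from where it was at the start of the episode above 0.03 m or angle between any of disinfectant, dropper1, dropper2, bowl, jar, spatula's own z axis and vertical above 0.5 rad).
It also fails if it takes over 48 s, if anything falls off the work surface, if the arm or the gripper's body presses on something with over 40 N, if the wrist force passes 120 N, or if a joint passes its speed limit or range.

## Working session

There is one attempt and no reset: what is moved stays moved. The work goes in short steps, Python scripts to look and compute and a tool call to move; the robot and the scene stay as the last step left them, time stands still between calls to the robot, and variables do not carry over. Pictures are saved under pics/ and viewed, about 8 in all and at most 12, crops included, and the job is handed in when it is done.

Besides the shell and the picture viewer there is one more tool, called after "Emit:" by a JSON object that holds its "fn" and its "kwargs". step_arm: Moves the arm, as the interface text tells. Its arguments: {"type":"object","properties":{"increments":{"type":"array"},"newtons":{"type":"number"}},"required":["increments"]}

```bash
mkdir -p pics; cat > h.py <<'E'
from rig import env
import numpy as np, cv2, pickle
def snap(n,f):
    d=env.get_image(n); cv2.imwrite(f'pics/{f}.png',d['color']); pickle.dump(d,open(f'{f}.pkl','wb')); return d
def proj(d,P):
    return cv2.projectPoints(np.array(P,float).reshape(-1,3),d['rvec'],d['tvec'],d['camera_matrix'],None)[0].reshape(-1,2)
def ray(d,uv,z):
    R=cv2.Rodrigues(d['rvec'])[0]; t=np.array(d['tvec']).ravel(); c=-R.T@t
    v=R.T@np.linalg.inv(d['camera_matrix'])@np.array([uv[0],uv[1],1.]); return c+v*(z-c[2])/v[2]
E
python3 - <<'E'
from h import *
for n in('top','side'):
    d=snap(n,n+'0'); R=cv2.Rodrigues(d['rvec'])[0]; print(n,-R.T@np.array(d['tvec']).ravel(),R[2])
s=env.observe(); print(s['time_s'],s['position'],s['tool_rot'],s['ft_force'],env.tips_ahead)
E
```

```text
top [ 0.26266967 -0.02168145  1.36203702] [ 0.21883311  0.01030278 -0.97570791]
side [0.07872748 0.74188207 0.76854312] [ 0.43443195 -0.70263119 -0.56354085]
0.1 [ 0.24010141 -0.49478384  0.40417478] [[ 4.36583596e-01 -8.99663648e-01 -2.88211428e-04]
 [-8.99662751e-01 -4.36583580e-01  1.30883596e-03]
 [-1.30334051e-03 -3.12123225e-04 -9.99999102e-01]] [ 0.35044874 -0.22132086  0.36401374] 0.1734
```

View pics/top0.png

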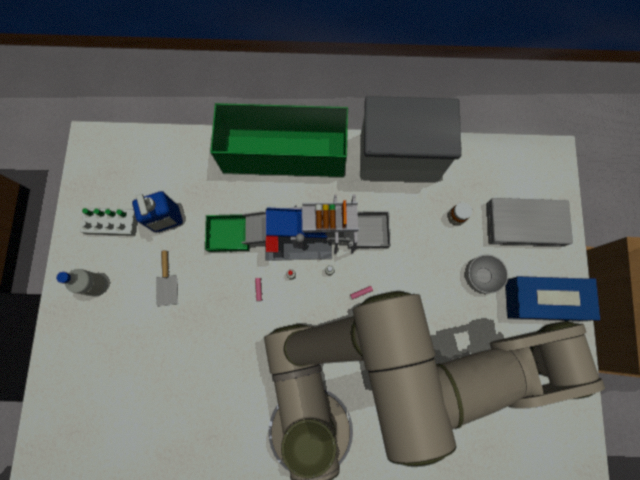

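View pics/side0.png

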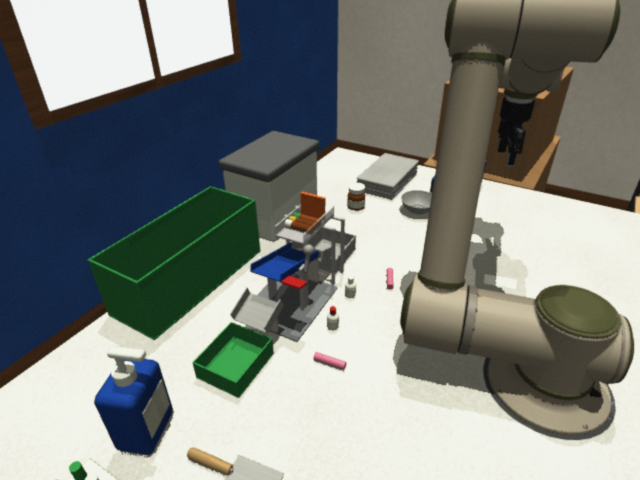

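The top view shows the sorter around pixel (310,225). Its open side faces image-left (world +y) with the green dish at (227,232). The red tab is at (272,244) and the paddle at (345,213). I'll enlarge both for a pose fit.

```bash
python3 - <<'E'
import cv2,numpy as np
a=cv2.imread('pics/top0.png')[180:300,195:395]; b=cv2.imread('pics/side0.png')[180:400,180:370]
cv2.imwrite('pics/c0.png',cv2.resize(a,None,fx=4,fy=4,interpolation=cv2.INTER_CUBIC))
cv2.imwrite('pics/c1.png',cv2.resize(b,None,fx=2.7,fy=2.7,interpolation=cv2.INTER_CUBIC))
E
```

```text
(no output)
```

View pics/c0.png

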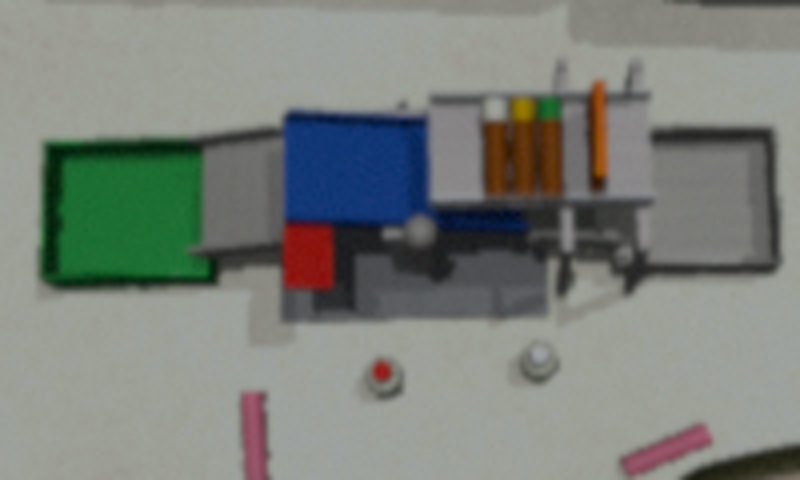

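View pics/c1.png

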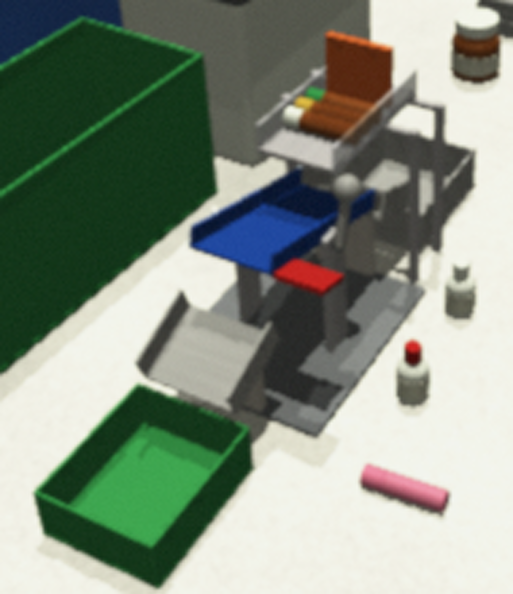

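```bash
cat > fit.py <<'E'
from h import *
from scipy.optimize import least_squares
T=pickle.load(open('top0.pkl','rb'));S=pickle.load(open('side0.pkl','rb'))
def w(p,P):
    c,s=np.cos(p[2]),np.sin(p[2]);P=np.atleast_2d(np.array(P,float));return np.c_[p[0]+c*P[:,0]-s*P[:,1],p[1]+s*P[:,0]+c*P[:,1],P[:,2]]
def tab(g,x,y): return [x,y*np.cos(g),.125-y*np.sin(g)]
def model(p):
    g,yp=p[3],p[4]; zt=.18+(yp+.02)*np.tan(np.radians(2))+.06
    a=[tab(g,-.041,.088),tab(g,-.041,.054),tab(g,-.087,.054),tab(g,-.087,.088),[-.085,.105,.006],[-.085,-.105,.006],[.033,yp,zt],]
    b=[tab(g,-.064,.071),[-.085,.105,.006],[-.085,-.105,.006],[.039,-.02,.18],[-.039,-.02,.18],[.033,yp,zt],[-.033,yp,zt]]
    return np.r_[proj(T,w(p,a)),proj(S,w(p,b))]
o=np.r_[np.array([[284,224],[334,224],[334,289],[284,289],[282,321],[547,318],[600,81]])/4+[195,180],
 np.array([[308,274],[318,433],[424,291],[262,148],[334,166],[327,33],[391,46]])/2.7+[180,180]]
x0=np.r_[ray(T,[300,235],.1)[:2],0,-.27,-.12]
r=least_squares(lambda p:(model(p)-o).ravel(),x0,loss='soft_l1')
if __name__=='__main__':
    print(r.x);print((model(r.x)-o).round(1))
    for n,P in dict(tab=tab(r.x[3],-.064,.071),pad=[0,r.x[4]-.004,.224],padend=[0,-.03,.224],dish=[0,.22,0]).items(): print(n,w(r.x,P).round(4))
E
python3 fit.py
```

```text
[ 0.58543888  0.0603124   0.05565765 -0.23472542 -0.13628023]
[[-0.1  0.1]
 [-0.7  0.5]
 [-0.6 -0. ]
 [-0.1 -0.3]
 [-0.4 -0.3]
 [ 0.4 -1. ]
 [-0.2 -0.5]
 [ 0.8 -0.1]
 [-0.3 -0.4]
 [ 1.2 -2.1]
 [-1.8 -0.9]
 [ 0.7  1. ]
 [ 0.2 -0.4]
 [ 0.5  0.7]]
tab [[0.5177 0.1257 0.1415]]
pad [[ 0.5932 -0.0798  0.224 ]]
padend [[0.5871 0.0304 0.224 ]]
dish [[0.5732 0.28   0.    ]]
```

Emit:
{"fn": "step_arm", "kwargs": {"increments": [{"wz":0.1,"gripper":0},{"wz":0.1},{"wz":0.1},{"wz":0.096},{"x":-3.84,"y":-1.91},{"x":-3.84,"y":-1.91},{"x":-3.84,"y":-1.91},{"x":-3.84,"y":-1.91},{"x":-3.84,"y":-1.91},{"x":-3.84,"y":-1.91},{"x":-3.84,"y":-1.91},{"x":-3.84,"y":-1.91},{"x":-3.84,"y":-1.91},{"x":-3.84,"y":-1.91},{"x":-3.84,"y":-1.91},{"x":-3.84,"y":-1.91},{"x":-3.84,"y":-1.91},{"x":-3.84,"y":-1.91},{"x":-3.84,"y":-1.91},{"x":-3.84,"y":-1.91}]}}

```text
invalid input at $.increments[0]: expected keys x, y, z, wx, wy, wz, gripper
```

Emit:
{"fn": "step_arm", "kwargs": {"increments": [{"x":0,"y":0,"z":0,"wx":0,"wy":0,"wz":0.1,"gripper":0},{"x":0,"y":0,"z":0,"wx":0,"wy":0,"wz":0.1,"gripper":0},{"x":0,"y":0,"z":0,"wx":0,"wy":0,"wz":0.1,"gripper":0},{"x":0,"y":0,"z":0,"wx":0,"wy":0,"wz":0.096,"gripper":0},{"x":-4.1,"y":-2.04,"z":0,"wx":0,"wy":0,"wz":0,"gripper":0},{"x":-4.1,"y":-2.04,"z":0,"wx":0,"wy":0,"wz":0,"gripper":0},{"x":-4.1,"y":-2.04,"z":0,"wx":0,"wy":0,"wz":0,"gripper":0},{"x":-4.1,"y":-2.04,"z":0,"wx":0,"wy":0,"wz":0,"gripper":0},{"x":-4.1,"y":-2.04,"z":0,"wx":0,"wy":0,"wz":0,"gripper":0},{"x":-4.1,"y":-2.04,"z":0,"wx":0,"wy":0,"wz":0,"gripper":0},{"x":-4.1,"y":-2.04,"z":0,"wx":0,"wy":0,"wz":0,"gripper":0},{"x":-4.1,"y":-2.04,"z":0,"wx":0,"wy":0,"wz":0,"gripper":0},{"x":-4.1,"y":-2.04,"z":0,"wx":0,"wy":0,"wz":0,"gripper":0},{"x":-4.1,"y":-2.04,"z":0,"wx":0,"wy":0,"wz":0,"gripper":0},{"x":-4.1,"y":-2.04,"z":0,"wx":0,"wy":0,"wz":0,"gripper":0},{"x":-4.1,"y":-2.04,"z":0,"wx":0,"wy":0,"wz":0,"gripper":0},{"x":-4.1,"y":-2.04,"z":0,"wx":0,"wy":0,"wz":0,"gripper":0},{"x":-4.1,"y":-2.04,"z":0,"wx":0,"wy":0,"wz":0,"gripper":0},{"x":-4.1,"y":-2.04,"z":0,"wx":0,"wy":0,"wz":0,"gripper":0},{"x":0,"y":0,"z":0,"wx":0,"wy":0,"wz":0,"gripper":0}]}}

```text
time_s: 2.1
position: [0.5122, 0.1402, 0.4039]
tool_rot: [[0.061, -0.998, -0.001], [-0.998, -0.061, 0.001], [-0.001, 0.0, -1.0]]
ft_force: [-0.7, -1.2, 0.1]
grip_width: 0.0002
```

```bash
cat > st.py <<'E'
from fit import *
s=env.observe();p=r.x;R=np.array(s['tool_rot'])
t=np.array(s['position'])+R[:,2]*env.tips_ahead
d=t-[p[0],p[1],0];c,q=np.cos(p[2]),np.sin(p[2])
print('t',s['time_s'],'tip in sorter mm',(1e3*np.array([c*d[0]+q*d[1],-q*d[0]+c*d[1],d[2]])).round(1),'yaw x',np.degrees(np.arctan2(R[1,0],R[0,0])),'z',R[:,2].round(3),'F',np.round(s['ft_force'],2),s['grip_width'],np.max(np.abs(s['qvel'])))
E
python3 st.py; python3 -c "
from h import *
d=snap('wrist','w1')
d=snap('side','s1');cv2.imwrite('pics/s1.png',cv2.resize(d['color'][120:400,150:450],None,fx=2,fy=2))"
```

```text
t 2.1 tip in sorter mm [-68.8  84.  230.5] yaw x -86.51819986316268 z [-0.001  0.001 -1.   ] F [-0.67 -1.24  0.1 ] 0.0001533945499848361 4.594637277597867
```

View pics/s1.png

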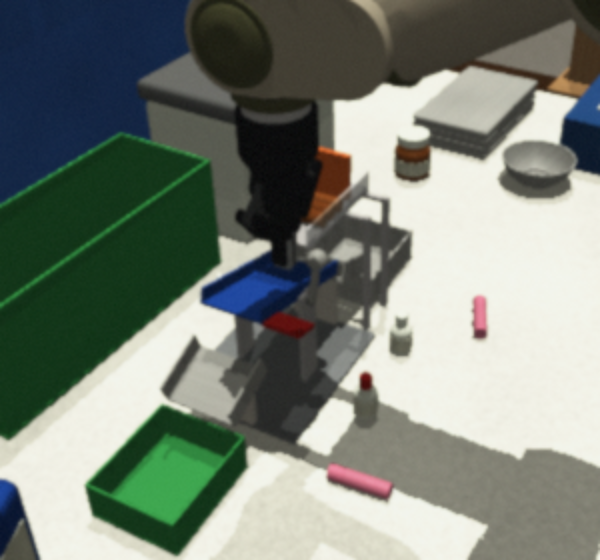

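View pics/w1.png

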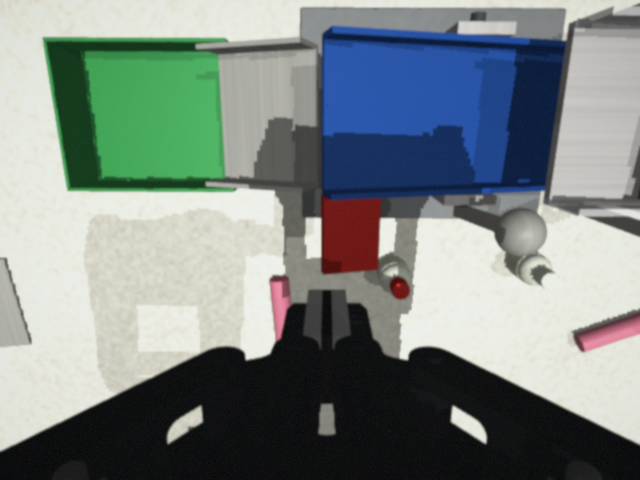

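Side: the gripper hangs over the tab with the red tab free below it. Wrist: the tab spans (322..380, 196..272). I'll check where the model puts the tab in this view.

```bash
python3 -c "
from fit import *
W=pickle.load(open('w1.pkl','rb'));p=r.x
for g in (p[3],-.3): print(proj(W,w(p,[tab(g,-.041,.088),tab(g,-.041,.054),tab(g,-.087,.054),tab(g,-.087,.088),[-.0688,.084,.145]])).round(0))
print(proj(W,w(p,[[-.039,-.02,.18],[.085,.105,.006],[.085,-.105,.006]])).round(0))"
```

```text
[[324. 197.]
 [382. 195.]
 [379. 272.]
 [323. 276.]
 [326. 246.]]
[[326. 199.]
 [385. 196.]
 [381. 274.]
 [326. 280.]
 [326. 246.]]
[[549. 207.]
 [301.   8.]
 [567.   9.]]
```

Emit:
{"fn": "step_arm", "kwargs": {"increments": [{"x":0.6,"y":0,"z":2.5,"wx":0,"wy":0,"wz":0,"gripper":0},{"x":0,"y":0,"z":2.5,"wx":0,"wy":0,"wz":0,"gripper":0},{"x":0,"y":0,"z":2,"wx":0,"wy":0,"wz":0,"gripper":0},{"x":0,"y":0,"z":0.5,"wx":0,"wy":0,"wz":0,"gripper":0},{"x":0,"y":0,"z":0.4,"wx":0,"wy":0,"wz":0,"gripper":0},{"x":0,"y":0,"z":0.4,"wx":0,"wy":0,"wz":0,"gripper":0},{"x":0,"y":0,"z":0.4,"wx":0,"wy":0,"wz":0,"gripper":0},{"x":0,"y":0,"z":0.4,"wx":0,"wy":0,"wz":0,"gripper":0},{"x":0,"y":0,"z":0.4,"wx":0,"wy":0,"wz":0,"gripper":0},{"x":0,"y":0,"z":0.4,"wx":0,"wy":0,"wz":0,"gripper":0},{"x":0,"y":0,"z":0.4,"wx":0,"wy":0,"wz":0,"gripper":0},{"x":0,"y":0,"z":0.4,"wx":0,"wy":0,"wz":0,"gripper":0},{"x":0,"y":0,"z":0.4,"wx":0,"wy":0,"wz":0,"gripper":0},{"x":0,"y":0,"z":0.4,"wx":0,"wy":0,"wz":0,"gripper":0},{"x":0,"y":0,"z":0.3,"wx":0,"wy":0,"wz":0,"gripper":0},{"x":0,"y":0,"z":0,"wx":0,"wy":0,"wz":0,"gripper":0},{"x":0,"y":0,"z":0,"wx":0,"wy":0,"wz":0,"gripper":0},{"x":0,"y":0,"z":0,"wx":0,"wy":0,"wz":0,"gripper":0}]}}

```text
time_s: 4.0
position: [0.5117, 0.1303, 0.2869]
tool_rot: [[0.056, -0.998, 0.0], [-0.998, -0.056, -0.0], [0.0, -0.0, -1.0]]
ft_force: [-0.4, -1.2, -0.3]
grip_width: -0.0
```

```bash
python3 st.py; python3 -c "
from h import *
d=snap('wrist','w2')"
```

```text
t 4.0 tip in sorter mm [-69.7  74.  113.5] yaw x -86.80171912118824 z [ 0. -0. -1.] F [-0.36 -1.15 -0.28] -1.58059430355367e-05 0.02301057179994454
```

View pics/w2.png

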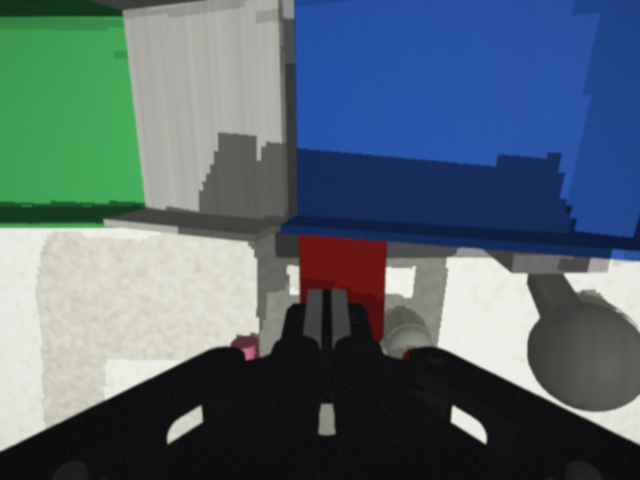

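The trough now widens to the right, so it looks rocked over. Tab corners are at (301,235) and (386,241). I'll check the angle.

```bash
python3 -c "
from fit import *
W=pickle.load(open('w2.pkl','rb'));p=r.x
for g in (-.24,0,.15,.2,.25,.3): print(g,proj(W,w(p,[tab(g,-.041,.088),tab(g,-.041,.054)])).round(0).tolist(), proj(W,w(p,[-.054,.06*np.sin(g),.125+.06*np.cos(g)])).round())"
```

```text
-0.24 [[285.0, 267.0], [398.0, 258.0]] [[762. 389.]]
0 [[283.0, 246.0], [387.0, 246.0]] [[699. 395.]]
0.15 [[290.0, 236.0], [386.0, 239.0]] [[651. 392.]]
0.2 [[293.0, 233.0], [386.0, 237.0]] [[635. 391.]]
0.25 [[296.0, 230.0], [387.0, 235.0]] [[618. 389.]]
0.3 [[300.0, 227.0], [388.0, 234.0]] [[601. 386.]]
```

The gate sits at about +0.3 with no load on the finger. Next: retreat up, go behind the paddle and descend.

Emit:
{"fn": "step_arm", "kwargs": {"increments": [{"x":0,"y":0,"z":-4.4,"wx":0,"wy":0,"wz":0,"gripper":0},{"x":0,"y":0,"z":-4.4,"wx":0,"wy":0,"wz":0,"gripper":0},{"x":0,"y":0,"z":-4.4,"wx":0,"wy":0,"wz":0,"gripper":0},{"x":0,"y":0,"z":-4.4,"wx":0,"wy":0,"wz":0,"gripper":0},{"x":0,"y":0,"z":0,"wx":0,"wy":0,"wz":0,"gripper":0},{"x":3.3,"y":-0.87,"z":0,"wx":0,"wy":0,"wz":0,"gripper":0},{"x":3.3,"y":-0.87,"z":0,"wx":0,"wy":0,"wz":0,"gripper":0},{"x":3.3,"y":-0.87,"z":0,"wx":0,"wy":0,"wz":0,"gripper":0},{"x":3.3,"y":-0.87,"z":0,"wx":0,"wy":0,"wz":0,"gripper":0},{"x":3.3,"y":-0.87,"z":0,"wx":0,"wy":0,"wz":0,"gripper":0},{"x":3.3,"y":-0.87,"z":0,"wx":0,"wy":0,"wz":0,"gripper":0},{"x":3.3,"y":-0.87,"z":0,"wx":0,"wy":0,"wz":0,"gripper":0},{"x":3.3,"y":-0.87,"z":0,"wx":0,"wy":0,"wz":0,"gripper":0},{"x":0,"y":0,"z":0,"wx":0,"wy":0,"wz":0,"gripper":0},{"x":0,"y":0,"z":2.4,"wx":0,"wy":0,"wz":0,"gripper":0},{"x":0,"y":0,"z":2.4,"wx":0,"wy":0,"wz":0,"gripper":0},{"x":0,"y":0,"z":2.4,"wx":0,"wy":0,"wz":0,"gripper":0},{"x":0,"y":0,"z":0,"wx":0,"wy":0,"wz":0,"gripper":0},{"x":0,"y":0,"z":0,"wx":0,"wy":0,"wz":0,"gripper":0}]}}

```text
time_s: 5.95
position: [0.5959, -0.1289, 0.3913]
tool_rot: [[0.056, -0.998, 0.0], [-0.998, -0.056, 0.0], [-0.0, -0.0, -1.0]]
ft_force: [-0.3, -0.1, -0.4]
grip_width: -0.0
```

```bash
python3 st.py; python3 -c "
from h import *
d=snap('side','s3');a=cv2.resize(d['color'][130:330,200:400],None,fx=2,fy=2)
e=snap('wrist','w3');b=cv2.resize(e['color'],(400,300)); b=cv2.copyMakeBorder(b,0,100,0,0,0);cv2.imwrite('pics/m3.png',np.hstack([a,b]))"
```

```text
t 5.95 tip in sorter mm [-1.000e-01 -1.895e+02  2.179e+02] yaw x -86.77902688963115 z [ 0.  0. -1.] F [-0.28 -0.08 -0.4 ] -1.986920990294012e-05 1.8237789030426086
```

View pics/m3.png

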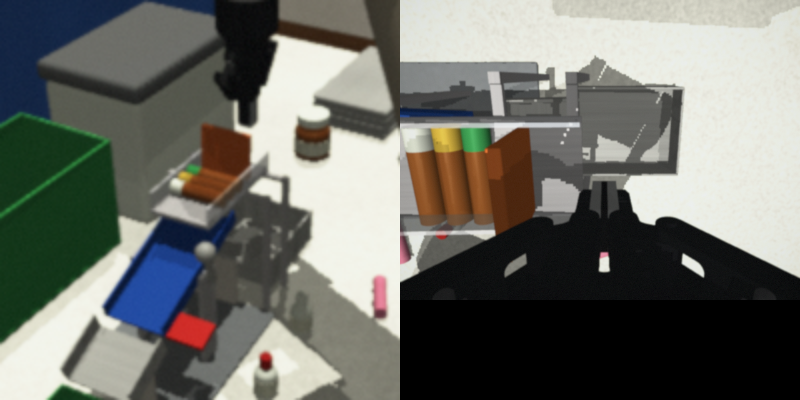

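The gate slopes to the open chute, all three vials wait on the shelf, and the finger is behind the paddle. I'll push slowly.

Emit:
{"fn": "step_arm", "kwargs": {"increments": [{"x":-0.9,"y":0,"z":0,"wx":0,"wy":0,"wz":0,"gripper":0},{"x":-0.9,"y":0,"z":0,"wx":0,"wy":0,"wz":0,"gripper":0},{"x":-0.4,"y":0,"z":0,"wx":0,"wy":0,"wz":0,"gripper":0},{"x":-0.2,"y":0,"z":0,"wx":0,"wy":0,"wz":0,"gripper":0},{"x":-0.2,"y":0,"z":0,"wx":0,"wy":0,"wz":0,"gripper":0},{"x":-0.2,"y":0,"z":0,"wx":0,"wy":0,"wz":0,"gripper":0},{"x":-0.2,"y":0,"z":0,"wx":0,"wy":0,"wz":0,"gripper":0},{"x":-0.2,"y":0,"z":0,"wx":0,"wy":0,"wz":0,"gripper":0},{"x":-0.2,"y":0,"z":0,"wx":0,"wy":0,"wz":0,"gripper":0},{"x":-0.2,"y":0,"z":0,"wx":0,"wy":0,"wz":0,"gripper":0},{"x":-0.2,"y":0,"z":0,"wx":0,"wy":0,"wz":0,"gripper":0},{"x":-0.2,"y":0,"z":0,"wx":0,"wy":0,"wz":0,"gripper":0},{"x":-0.2,"y":0,"z":0,"wx":0,"wy":0,"wz":0,"gripper":0},{"x":-0.2,"y":0,"z":0,"wx":0,"wy":0,"wz":0,"gripper":0},{"x":-0.2,"y":0,"z":0,"wx":0,"wy":0,"wz":0,"gripper":0},{"x":-0.2,"y":0,"z":0,"wx":0,"wy":0,"wz":0,"gripper":0},{"x":-0.2,"y":0,"z":0,"wx":0,"wy":0,"wz":0,"gripper":0},{"x":-0.2,"y":0,"z":0,"wx":0,"wy":0,"wz":0,"gripper":0},{"x":-0.2,"y":0,"z":0,"wx":0,"wy":0,"wz":0,"gripper":0},{"x":-0.2,"y":0,"z":0,"wx":0,"wy":0,"wz":0,"gripper":0}]}}

```text
time_s: 8.05
position: [0.5928, -0.0733, 0.3907]
tool_rot: [[0.056, -0.998, 0.0], [-0.998, -0.056, -0.0], [0.0, -0.0, -1.0]]
ft_force: [-0.6, -0.8, 1.8]
grip_width: 0.0002
```

```bash
python3 st.py; python3 -c "
from h import *
d=snap('side','s4');a=cv2.resize(d['color'][130:330,200:400],None,fx=2,fy=2)
e=snap('wrist','w4');b=cv2.resize(e['color'],(400,300)); b=cv2.copyMakeBorder(b,0,100,0,0,0);cv2.imwrite('pics/m4.png',np.hstack([a,b]))"
```

```text
t 8.05 tip in sorter mm [-1.000e-01 -1.339e+02  2.173e+02] yaw x -86.80515215717074 z [ 0. -0. -1.] F [-0.56 -0.77  1.77] 0.0002199782936601826 1.904229649548073
```

View pics/m4.png

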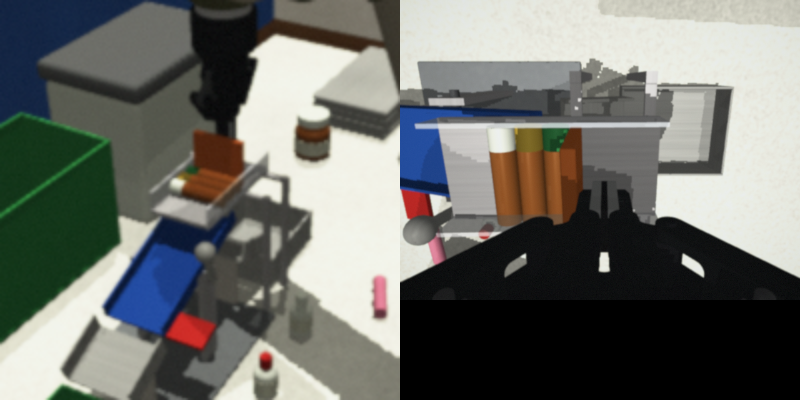

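The paddle is moving with the vials leaning on it, still square to the shelf. I'll go on.

Emit:
{"fn": "step_arm", "kwargs": {"increments": [{"x":-0.2,"y":0,"z":0,"wx":0,"wy":0,"wz":0,"gripper":0},{"x":-0.2,"y":0,"z":0,"wx":0,"wy":0,"wz":0,"gripper":0},{"x":-0.2,"y":0,"z":0,"wx":0,"wy":0,"wz":0,"gripper":0},{"x":-0.2,"y":0,"z":0,"wx":0,"wy":0,"wz":0,"gripper":0},{"x":-0.2,"y":0,"z":0,"wx":0,"wy":0,"wz":0,"gripper":0},{"x":-0.2,"y":0,"z":0,"wx":0,"wy":0,"wz":0,"gripper":0},{"x":-0.2,"y":0,"z":0,"wx":0,"wy":0,"wz":0,"gripper":0},{"x":-0.2,"y":0,"z":0,"wx":0,"wy":0,"wz":0,"gripper":0},{"x":-0.2,"y":0,"z":0,"wx":0,"wy":0,"wz":0,"gripper":0},{"x":-0.2,"y":0,"z":0,"wx":0,"wy":0,"wz":0,"gripper":0},{"x":-0.2,"y":0,"z":0,"wx":0,"wy":0,"wz":0,"gripper":0},{"x":-0.2,"y":0,"z":0,"wx":0,"wy":0,"wz":0,"gripper":0},{"x":-0.2,"y":0,"z":0,"wx":0,"wy":0,"wz":0,"gripper":0},{"x":-0.2,"y":0,"z":0,"wx":0,"wy":0,"wz":0,"gripper":0},{"x":-0.2,"y":0,"z":0,"wx":0,"wy":0,"wz":0,"gripper":0},{"x":-0.2,"y":0,"z":0,"wx":0,"wy":0,"wz":0,"gripper":0},{"x":-0.2,"y":0,"z":0,"wx":0,"wy":0,"wz":0,"gripper":0},{"x":-0.2,"y":0,"z":0,"wx":0,"wy":0,"wz":0,"gripper":0},{"x":-0.2,"y":0,"z":0,"wx":0,"wy":0,"wz":0,"gripper":0},{"x":-0.2,"y":0,"z":0,"wx":0,"wy":0,"wz":0,"gripper":0}]}}

```text
time_s: 10.15
position: [0.5905, -0.0334, 0.3907]
tool_rot: [[0.056, -0.998, -0.0], [-0.998, -0.056, -0.0], [0.0, 0.0, -1.0]]
ft_force: [-0.1, -1.7, 2.1]
grip_width: -0.0
```

Emit:
{"fn": "step_arm", "kwargs": {"increments": [{"x":-0.2,"y":0,"z":0,"wx":0,"wy":0,"wz":0,"gripper":0},{"x":-0.2,"y":0,"z":0,"wx":0,"wy":0,"wz":0,"gripper":0},{"x":-0.2,"y":0,"z":0,"wx":0,"wy":0,"wz":0,"gripper":0},{"x":-0.2,"y":0,"z":0,"wx":0,"wy":0,"wz":0,"gripper":0},{"x":-0.2,"y":0,"z":0,"wx":0,"wy":0,"wz":0,"gripper":0},{"x":-0.2,"y":0,"z":0,"wx":0,"wy":0,"wz":0,"gripper":0},{"x":-0.2,"y":0,"z":0,"wx":0,"wy":0,"wz":0,"gripper":0},{"x":-0.2,"y":0,"z":0,"wx":0,"wy":0,"wz":0,"gripper":0},{"x":-0.2,"y":0,"z":0,"wx":0,"wy":0,"wz":0,"gripper":0},{"x":-0.2,"y":0,"z":0,"wx":0,"wy":0,"wz":0,"gripper":0},{"x":-0.2,"y":0,"z":0,"wx":0,"wy":0,"wz":0,"gripper":0},{"x":-0.2,"y":0,"z":0,"wx":0,"wy":0,"wz":0,"gripper":0},{"x":-0.2,"y":0,"z":0,"wx":0,"wy":0,"wz":0,"gripper":0},{"x":-0.2,"y":0,"z":0,"wx":0,"wy":0,"wz":0,"gripper":0},{"x":-0.2,"y":0,"z":0,"wx":0,"wy":0,"wz":0,"gripper":0}]}}

```text
time_s: 11.65
position: [0.5888, -0.0034, 0.3907]
tool_rot: [[0.056, -0.998, -0.0], [-0.998, -0.056, 0.0], [-0.0, 0.0, -1.0]]
ft_force: [-1.0, -2.0, 0.7]
grip_width: -0.0001
```

```bash
python3 st.py; python3 -c "
from h import *
d=snap('side','s5');a=cv2.resize(d['color'][170:400,180:380],None,fx=2,fy=2)
e=snap('wrist','w5');b=cv2.resize(e['color'],(400,300)); b=cv2.copyMakeBorder(b,0,160,0,0,0);cv2.imwrite('pics/m5.png',np.hstack([a,b]))"
```

```text
t 11.65 tip in sorter mm [-2.000e-01 -6.380e+01  2.173e+02] yaw x -86.80267313792656 z [-0.  0. -1.] F [-1.01 -1.97  0.75] -9.914803810731913e-05 1.940558829043613
```

View pics/m5.png

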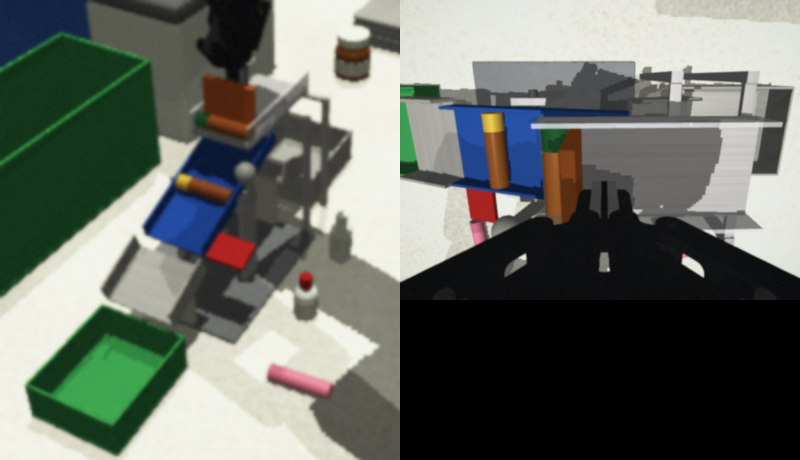

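Yellow is rolling down the gate and green is still at the edge. White has left the shelf, probably behind the dish's near wall. I'll push on to the stop.

Emit:
{"fn": "step_arm", "kwargs": {"increments": [{"x":-0.2,"y":0,"z":0,"wx":0,"wy":0,"wz":0,"gripper":0},{"x":-0.2,"y":0,"z":0,"wx":0,"wy":0,"wz":0,"gripper":0},{"x":-0.2,"y":0,"z":0,"wx":0,"wy":0,"wz":0,"gripper":0},{"x":-0.2,"y":0,"z":0,"wx":0,"wy":0,"wz":0,"gripper":0},{"x":-0.2,"y":0,"z":0,"wx":0,"wy":0,"wz":0,"gripper":0},{"x":-0.2,"y":0,"z":0,"wx":0,"wy":0,"wz":0,"gripper":0},{"x":-0.2,"y":0,"z":0,"wx":0,"wy":0,"wz":0,"gripper":0}]}}

```text
time_s: 12.45
position: [0.5881, 0.0106, 0.3907]
tool_rot: [[0.056, -0.998, 0.0], [-0.998, -0.056, 0.0], [-0.0, -0.0, -1.0]]
ft_force: [0.3, -1.5, 1.7]
grip_width: -0.0003
```

Emit:
{"fn": "step_arm", "kwargs": {"increments": [{"x":-0.2,"y":0,"z":0,"wx":0,"wy":0,"wz":0,"gripper":0},{"x":-0.1,"y":0,"z":0,"wx":0,"wy":0,"wz":0,"gripper":0},{"x":-0.1,"y":0,"z":0,"wx":0,"wy":0,"wz":0,"gripper":0}]}}

```text
time_s: 12.75
position: [0.5879, 0.0145, 0.3907]
tool_rot: [[0.056, -0.998, 0.0], [-0.998, -0.056, 0.0], [-0.0, -0.0, -1.0]]
ft_force: [-0.0, -2.3, 2.2]
grip_width: -0.0005
```

```bash
python3 st.py; python3 -c "
from h import *
d=snap('side','s6');a=cv2.resize(d['color'][170:400,180:380],None,fx=2,fy=2)
e=snap('wrist','w6');b=cv2.resize(e['color'],(400,300)); b=cv2.copyMakeBorder(b,0,160,0,0,0);cv2.imwrite('pics/m6.png',np.hstack([a,b]))"
```

```text
t 12.75 tip in sorter mm [-1.000e-01 -4.590e+01  2.173e+02] yaw x -86.80106888537291 z [ 0.  0. -1.] F [-0.05 -2.26  2.17] -0.0004945591100123895 0.9729786661273093
```

View pics/m6.png

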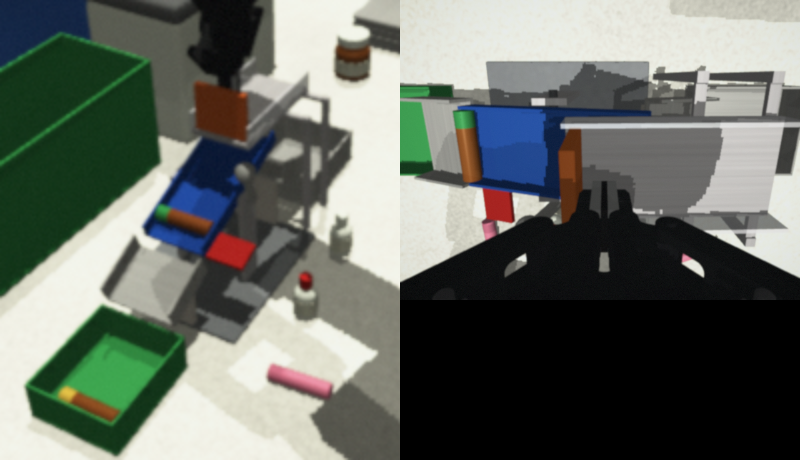

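Green is rolling down too. I'll back off, rise, and let it settle.

Emit:
{"fn": "step_arm", "kwargs": {"increments": [{"x":1,"y":0,"z":0,"wx":0,"wy":0,"wz":0,"gripper":0},{"x":1,"y":0,"z":0,"wx":0,"wy":0,"wz":0,"gripper":0},{"x":0,"y":0,"z":-3,"wx":0,"wy":0,"wz":0,"gripper":0},{"x":0,"y":0,"z":-4,"wx":0,"wy":0,"wz":0,"gripper":0},{"x":3,"y":0,"z":-3,"wx":0,"wy":0,"wz":0,"gripper":0},{"x":3,"y":0,"z":0,"wx":0,"wy":0,"wz":0,"gripper":0},{"x":3,"y":0,"z":0,"wx":0,"wy":0,"wz":0,"gripper":0},{"x":3,"y":0,"z":0,"wx":0,"wy":0,"wz":0,"gripper":0},{"x":3,"y":0,"z":0,"wx":0,"wy":0,"wz":0,"gripper":0},{"x":0,"y":0,"z":0,"wx":0,"wy":0,"wz":0,"gripper":0},{"x":0,"y":0,"z":0,"wx":0,"wy":0,"wz":0,"gripper":0},{"x":0,"y":0,"z":0,"wx":0,"wy":0,"wz":0,"gripper":0},{"x":0,"y":0,"z":0,"wx":0,"wy":0,"wz":0,"gripper":0},{"x":0,"y":0,"z":0,"wx":0,"wy":0,"wz":0,"gripper":0},{"x":0,"y":0,"z":0,"wx":0,"wy":0,"wz":0,"gripper":0},{"x":0,"y":0,"z":0,"wx":0,"wy":0,"wz":0,"gripper":0},{"x":0,"y":0,"z":0,"wx":0,"wy":0,"wz":0,"gripper":0},{"x":0,"y":0,"z":0,"wx":0,"wy":0,"wz":0,"gripper":0},{"x":0,"y":0,"z":0,"wx":0,"wy":0,"wz":0,"gripper":0},{"x":0,"y":0,"z":0,"wx":0,"wy":0,"wz":0,"gripper":0}]}}

```text
time_s: 14.85
position: [0.5973, -0.1554, 0.4907]
tool_rot: [[0.056, -0.998, -0.0], [-0.998, -0.056, 0.0], [-0.0, 0.0, -1.0]]
ft_force: [0.5, 0.1, -0.6]
grip_width: 0.0002
```

```bash
python3 st.py; python3 -c "
from h import *
d=snap('side','s7');a=cv2.resize(d['color'][170:400,180:380],None,fx=2,fy=2)
e=snap('top','t7');b=cv2.resize(e['color'][190:305,195:295],None,fx=4,fy=4);cv2.imwrite('pics/m7.png',np.hstack([a,b]))
f=snap('top','t8');print(cv2.absdiff(e['color'],f['color'])[190:305,195:295].max())
g=pickle.load(open('top0.pkl','rb'))['color']
m=lambda c:[q.mean() for q in np.where((c[200:260,200:245,1].astype(int)>c[200:260,200:245,2]+40))]
print(m(g),m(f['color']))"
```

```text
t 14.85 tip in sorter mm [-1.000e-01 -2.160e+02  3.173e+02] yaw x -86.80807183894886 z [-0.  0. -1.] F [ 0.52  0.11 -0.58] 0.00022485172367909544 0.07242775093099024
16
[np.float64(33.60569456427955), np.float64(26.041415012942192)] [np.float64(33.024358974358975), np.float64(30.682051282051283)]
```

View pics/m7.png

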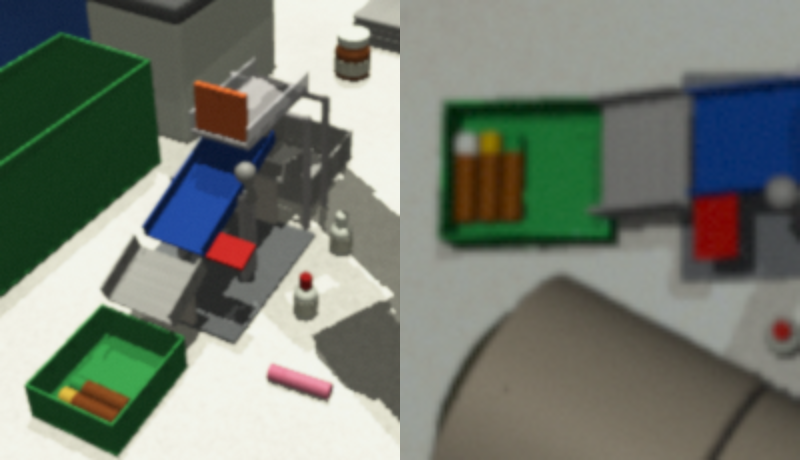

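All three vials lie flat side by side in the green dish: white (465,175), yellow (490,175) and green (512,178) in the right panel. The gate slopes to the open side and the arm is clear.

```bash
python3 -c "
from rig import env
env.close_job()"
```

```text
the job is handed in; nothing more can be done
```

The job is done and handed in at about 15 s of the 48 s allowed. I rocked the gate over by pressing the red tab with the closed fingers, then pushed the paddle slowly along the shelf. All three vials rolled down the open-side chute into the green dish.

**Gate:** after the press it measured about +0.3 rad in the wrist image, and the last side view still shows it sloping to the open side.

**Vials:** the last top view shows white, yellow and green lying side by side in the green dish. Two top pictures taken one after the other showed only noise-level differences there.

**Dish:** it stands where it was to within what I can see in the image. My automatic check disagreed: the centre of the green pixels shifted by 4.6 px. I put that down to the vials now covering one end of the green floor, since the outline in the picture looks unchanged.

**Paddle stop:** I saw no clear force rise at the stop (about 2.3 N against 1.5–2 N while sliding). I ended the push once the last vial had dropped off and was rolling, so the paddle may not be quite at 0.114 m.

**Other things:** in the last views the red-capped dropper and the other objects in frame look undisturbed. I did not measure them, and the disinfectant, bowl and spatula were outside those crops. The arm is clear of everything.

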